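Brighten the bench lamp with its touch bar

ROBOT

A 6-joint arm with a two-finger parallel gripper is mounted at the origin on the work surface. World frame = base frame: x ahead of the robot, y to its left, z up, the work surface at z = 0. Lengths are in mm, angles in rad, forces in N, time in s.
With the tool pointing down it reaches from about 400 to 925 mm from the base axis. Payload 12.5 kg.
Tool frame: the origin (TCP) lies at the very end of the fingers, on their centre line; the grasp point (between the pads) lies 19 mm behind it; x points along the fingers, y is the direction in which the jaws open and shut, and the axes are right-handed (so a half turn about x gives the same grasp; the last joint's range is limited). The gripper opens to 95 mm and grips with 3 to 60 N. Pads are 20 mm wide; open, the fingers measure 119 mm over their backs; the gripper's body (75 mm by 180 mm) begins 59 mm behind the grasp point.
Start: joints at [1.202, 0.491, 1.559, -0, 1.092, -0.106], TCP at [162.348, 603.564, 214.661] pointing down, gripper open.
Joint ranges: [-3.1, 3.1], [-0.84, 2.19], [0.05, 2.79], [-1.13, 4.28], [0.06, 2.93], [-2.69, 2.69]. Speed limits (rad/s): [2.22, 2.22, 2.79, 3.14, 3.14, 3.14].

INTERFACE

Orientations are given as [roll, pitch, yaw] about the fixed x, y, z axes, in that order (R = Rz(yaw) Ry(pitch) Rx(roll)).
In Python, from cell import env, optics, job gives the robot as it stands.
- The arm moves only by the shell command python3 -m handwheel 'ROWS' [OPENING]. ROWS is JSON, a list of rows, each an object with "travel": the shift along the world's x, y, z in mm, a list of three; "roll": the turn about the world's z in degrees. In form: [{"travel": [dx, dy, dz], "roll": roll}, ...]. A call has 1 to 8 rows; each row is the pose to reach, as a shift and turn from the pose commanded when the call began; what a row does not reach only later rows make up. A row lasts 1/10 s, in which the tool goes at most 50 mm and 8.59 degrees, less where a joint would pass 70% of its speed; a pose out of reach is approached as far as the arm can. A call with a gripper value outside its range is refused whole. OPENING is the closure, from -1 (fully open) to 1 (shut), set as the call begins (- or left out, the last holds). The fingers move at their own pace and stop on an object; the grip force is fixed at half the most. Time passes only in rows, so rows that repeat a pose let the fingers close. It gives the time, the measured TCP pose, the force and the opening at its end, in the units of the state.
- env.state(): the state, without advancing time (a new reading comes with each control period).
- optics.read_camera(name): name is "side" or "top" or "wrist"; returns the picture (420x560x3 uint8, red, green, blue); there is no depth.
- optics.camera_params(name): a dict with "fx", "fy", "cx", "cy" (pixels), "world_from_camera" (4x4, takes a point from camera to world coordinates). Camera axes: x right, y up, looking along -z (the intrinsics and any distortion apply to the point x, -y, -z); pixel columns grow to the right and rows downward; lengths in mm; the calibration is good to about 2 mm. A picture is of the moment at which its call begins: read the wrist's pose just before it. camera_params takes no time and is no camera call; for the wrist camera it gives the pose at the moment of the call.
- job.job_done(): hands the job in, once; it reports no verdict.
The state is a dict: "t": time; "joints": joint angles; "qvel": joint speeds; "tau": joint torques, N m; "eef_pos": TCP position; "tcp_rot": TCP orientation; "ft_force": force on the tool from outside, world axes, zero at the start; "moment": the same for the moment, N m; "opening": opening from 0.0 (shut) to 1.0 (fully open).
Only numpy, scipy, OpenCV 4.12 (cv2) and the standard library are available. Lean on these libraries where they do the work, as an engineer would, in place of code of your own. Each camera call takes 0.05 s, during which the arm holds its last target.

TASK

Turn the bench lamp up to full on its control box: put your fingertips lightly on the floating metal bar at the end by the small dot, and stroke along it to the end by the large dot in one unbroken touch, pressing the bar down a little all the way but never to its stop. Finish with the fingertips still resting on the bar at the large-dot end (the program ends while holding the bar lightly down there). Leave the things lying round the box where they are.

Things in the scene. Friction and masses are not known exactly. Their poses are not given: they have to be found in the camera images.
- control: lamp control box fixed on the red mat, any yaw: grey, 240 (x) x 100 (y) x 36 mm high; origin at its underside's centre, on the mat, 3 mm above the table. A metal bar 170 (x) x 26 mm lies along the middle of its top; bar top 48 mm above origin, 12 above the box. Flat white print: small dot (6 mm) at x = -105, large dot (22 mm) at x = +105, and dashes at y = +34 growing towards the large dot
- touch_bar (a joint): how far the metal bar is pressed down, m: 0 untouched, 0.008 at its stop. It sinks straight down as a whole wherever pressed, on springs: starts to move at about 1.2 N, then 0.8 N per mm (7.6 N at the stop), and comes up when let go. 2 to 4 mm is a good light press. Two shut fingers side by side fit on it and may overhang its sides
- small_end (a point): the point on the untouched bar's top, on its centre line, 15 mm in from the end by the small dot: where the stroke starts. Axes as the control box's; fixed to the box, it does not sink with the bar
- large_end (a point): the point on the untouched bar's top, on its centre line, 15 mm in from the end by the large dot: where the stroke ends. Axes as the control box's, 140 mm along +x from small_end; fixed to the box
- holder: bystander, loose: a helping-hands stand with a black base (75 x 55 mm), a cross rod, a small circuit board and a round lens, 125 mm high, about 170 mm long in its x; origin at the centre of its underside. It stands about 160 mm to the dashes' side of the bar
- spool: bystander, loose: a grey spool, 56 mm across, 40 mm high, standing upright off the box's corner by the large dot and the dashes; origin at the centre of its underside
- stand: bystander, loose: a white plastic block 42 x 66 mm, 51 mm high, beside the box on the side without dashes; origin at the centre of its underside
- driver: bystander, loose: a screwdriver 160 mm long lying on the mat, beside the box on the side without dashes; origin under its middle, x along it

How it is judged:
By the outcome, as a careful person would: the job done as asked, in the order asked, and still so for the second after the job is handed in, while the arm keeps its last pose, push and grip.
It also fails if it takes over 35 s, if anything falls off the work surface, if the arm or the gripper's body presses on something with over 40 N, if the wrist force passes 120 N, or if a joint passes its speed limit or range.

## Working session

There is one attempt and no reset: what is moved stays moved. The work goes in short steps, Python scripts to look and compute and a shell command to move; the robot and the scene stay as the last step left them, time stands still between calls to the robot, and variables do not carry over. Pictures are saved under pics/ and viewed, and the job is handed in when it is done.

```bash
ls; mkdir -p pics; python3 - <<'E'
from cell import env, optics, job
import cv2
s=env.state(); print(s)
for n in ("side","top","wrist"):
    p=optics.camera_params(n); print(n,{k:(v if not hasattr(v,'round') else v) for k,v in p.items()})
    cv2.imwrite(f"pics/{n}0.png",optics.read_camera(n)[:,:,::-1])
E
```

```text
pics
{'t': 0.0, 'joints': array([ 1.20239309e+00,  4.91574251e-01,  1.55946639e+00, -5.76985550e-06,
        1.09169640e+00, -1.05596559e-01]), 'qvel': array([ 0.00110315,  0.0004428 ,  0.00028625,  0.00166323,  0.00045922,
       -0.00053935]), 'tau': array([ 3.46296665e-04, -6.12640214e+01, -2.58182949e+01,  6.93105720e-02,
        4.83004865e-02, -1.08614649e-04]), 'eef_pos': array([162.25622003, 603.31065637, 214.04678784]), 'tcp_rot': array([-1.67192137,  1.56965193, -1.93472539]), 'ft_force': array([-0.32494384,  0.1075116 , -0.48022886]), 'moment': array([-0.02801946,  0.0096713 , -0.04240082]), 'opening': 0.9994267089263661}
side {'fx': 379.55846139093165, 'fy': 379.55846139093165, 'cx': 275.3961550896611, 'cy': 214.49494426982207, 'world_from_camera': array([[-9.98091229e-01,  4.38170987e-02, -4.35196558e-02,
         5.24743690e+02],
       [-5.97555634e-02, -5.07269489e-01,  8.59713288e-01,
         7.03782212e+02],
       [ 1.55939484e-02,  8.60672834e-01,  5.08919543e-01,
         4.54014283e+02],
       [ 0.00000000e+00,  0.00000000e+00,  0.00000000e+00,
         1.0000
[... 254 characters left out ...]
.52514705e-02,  2.65916782e-02,
         8.90258385e+01],
       [ 2.89014619e-02,  1.79668960e-01,  9.83302482e-01,
         8.53433972e+02],
       [ 0.00000000e+00,  0.00000000e+00,  0.00000000e+00,
         1.00000000e+00]])}
wrist {'fx': 367.6867153533961, 'fy': 367.6867153533961, 'cx': 284.7433102888343, 'cy': 203.43590884791726, 'world_from_camera': array([[ 2.59352831e-01, -9.25789066e-01, -2.75046748e-01,
         8.29052561e+01],
       [ 9.65780432e-01,  2.48003233e-01,  7.59114855e-02,
         6.25320264e+02],
       [-2.06554041e-03, -2.85322626e-01,  9.58429305e-01,
         3.84186585e+02],
       [ 0.00000000e+00,  0.00000000e+00,  0.00000000e+00,
         1.00000000e+00]])}
```

View pics/top0.png

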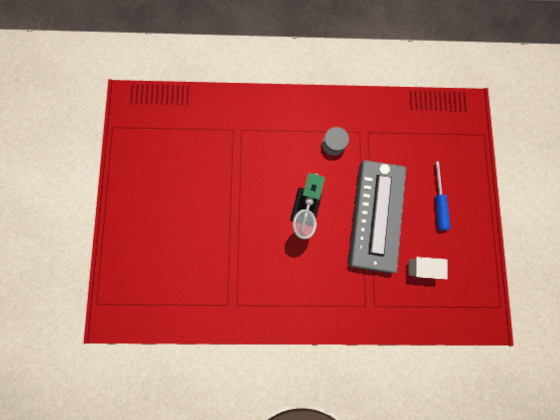

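View pics/side0.png

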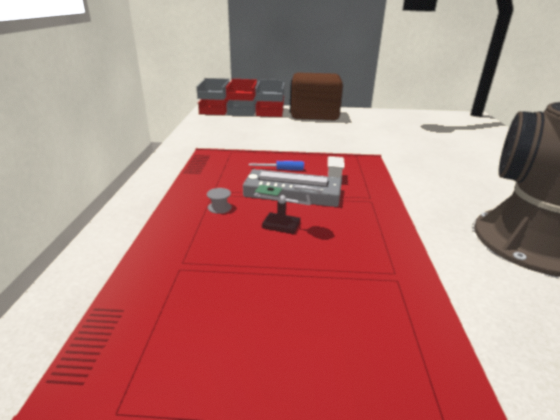

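The top view shows the box at about (377,217), its large dot at (385,169), its small dot at (375,263), and the bar running from (383,177) to (379,254). The holder is to the left at (306,205), the spool at (336,140), the stand at (430,268) and the driver at (442,200). Next I measure these.

```bash
cat > h.py <<'E'
import numpy as np, cv2
from cell import env, optics, job
def ray(P,u,v,z):
    T=np.array(P["world_from_camera"]);d=T[:3,:3]@np.array([(u-P["cx"])/P["fx"],-(v-P["cy"])/P["fy"],-1]);o=T[:3,3]
    return o+d*(z-o[2])/d[2]
def proj(P,p):
    T=np.array(P["world_from_camera"]);c=T[:3,:3].T@(np.array(p)-T[:3,3]);return np.array([P["cx"]+P["fx"]*c[0]/-c[2],P["cy"]-P["fy"]*c[1]/-c[2]])
E
python3 - <<'E'
from h import *
im=cv2.imread("pics/top0.png");P=optics.camera_params("top")
c=im[110:300,280:470];cv2.imwrite("pics/topcrop.png",cv2.resize(c,None,fx=3.1,fy=3.1,interpolation=cv2.INTER_CUBIC))
hsv=cv2.cvtColor(im,cv2.COLOR_BGR2HSV)
m=((hsv[...,1]<70)&(hsv[...,2]>150)).astype(np.uint8)
m[:150]=0;m[290:]=0;m[:,:340]=0;m[:,460:]=0
n,l,st,ce=cv2.connectedComponentsWithStats(m)
for i in range(1,n):
    if st[i,4]>2: print(st[i],ce[i].round(2),ray(P,*ce[i],39).round(1),ray(P,*ce[i],51).round(1))
    if st[i,4]>400:
        r=cv2.minAreaRect(np.argwhere(l==i)[:,::-1].astype(np.float32));print(r);b=cv2.boxPoints(r);print([ray(P,*q,51).round(1) for q in b])
E
```

```text
[379 163  11  11  98] [384.06 168.39] [ 631.5 -182.5   39. ] [ 628.  -178.5   51. ]
[436 162   6  33  70] [438.87 177.36] [ 613.  -305.3   39. ] [ 609.8 -299.5   51. ]
[364 176   9   6  42] [367.88 178.38] [ 607.8 -145.2   39. ] [ 604.7 -141.8   51. ]
[372 176  19  78 904] [381.08 214.6 ] [ 526.8 -171.4   39. ] [ 524.9 -167.6   51. ]
((381.0247497558594, 214.25247192382812), (11.840941429138184, 77.31438446044922), 5.710593223571777)
[array([ 444.3, -143.3,   51. ]), array([ 612.4, -166.6,   51. ]), array([ 610.2, -192.6,   51. ]), array([ 442.1, -168.4,   51. ])]
[363 185   9   5  38] [367.34 186.66] [ 588.9 -143.3   39. ] [ 586.1 -139.9   51. ]
[362 193   9   5  34] [366.21 194.88] [ 570.3 -140.2   39. ] [ 567.7 -136.8   51. ]
[362 201   7   5  30] [364.97 203.33] [ 551.3 -136.8   39. ] [ 549.  -133.4   51. ]
[361 210   7   5  30] [364.4 211.9] [ 532.2 -134.9   39. ] [ 530.2 -131.6   51. ]
[360 218   7   5  25] [363.24 220.4 ] [ 513.4 -131.7   39. ] [ 511.7 -128.5   51. ]
[360 227   5   5  22] [362.27 229.05] [ 494.5 -129.    39. ] [ 493.1 -125.8   51. ]
[360 236   4   4  16] [361.5 237.5] [ 476.1 -126.7   39. ] [ 475.  -123.5   51. ]
[360 245   3   4  10] [360.8 246.3] [ 457.2 -124.6   39. ] [ 456.3 -121.4   51. ]
[416 257  31  22 616] [430.97 267.85] [ 413.1 -274.3   39. ] [ 412.8 -268.9   51. ]
((430.9681701660156, 267.8974609375), (31.579111099243164, 19.816688537597656), 4.573921203613281)
[array([ 394.5, -232.6,   51. ]), array([ 435.6, -238.4,   51. ]), array([ 431.1, -305.6,   51. ]), array([ 390. , -299.2,   51. ])]
[373 261   4   4  15] [374.6 262.6] [ 422.8 -153.1   39. ] [ 422.4 -149.6   51. ]
```

View pics/topcrop.png

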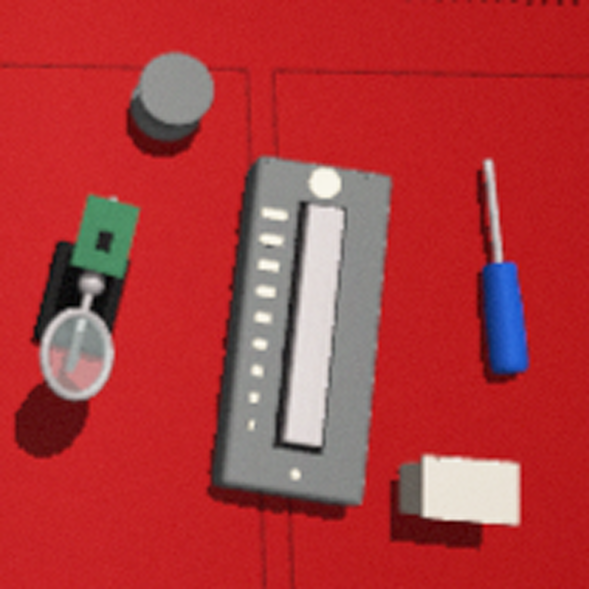

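Checks on the measurement:
- **Dot spacing:** 210.8 mm, against 210 given.
- **Bar centre:** (527.3,-167.7), against a dot midpoint of (527.2,-167.8).
- **Yaw:** about -8°.

Next I work out the tool yaw and the shifts.

```bash
python3 - <<'E'
from h import *
from scipy.spatial.transform import Rotation as R
s=env.state();M=R.from_euler('xyz',s['tcp_rot']).as_matrix();print(M.round(3))
yaw=np.degrees(np.arctan2(M[1,1],M[0,1]));print("tool y heading",yaw, s['eef_pos'])
a=np.array([631.5,-182.5]);b=np.array([422.8,-153.1]);u=(a-b)/np.linalg.norm(a-b);c=(a+b)/2
print("bar heading",np.degrees(np.arctan2(u[1],u[0])),"small",c-70*u,"large",c+70*u,"u",u)
P=optics.camera_params("side")
for t in(-70,0,70): print(proj(P,[*(c+t*u),51]).round(1))
# side-view dot check
im=cv2.imread("pics/side0.png");cv2.imwrite("pics/sidecrop.png",cv2.resize(im[140:250,190:360],None,fx=4.5,fy=4.5,interpolation=cv2.INTER_CUBIC))
E
```

```text
[[-0.     0.26   0.966]
 [-0.001  0.966 -0.26 ]
 [-1.    -0.001 -0.   ]]
tool y heading 74.94606254498532 [162.27953235 603.39318324 214.21113967]
bar heading -8.01860966753953 small [ 457.83440308 -158.03536871] large [ 596.46559692 -177.56463129] u [ 0.99022281 -0.13949473]
[320.5 179.3]
[292.7 176.6]
[265.5 173.9]
```

View pics/sidecrop.png

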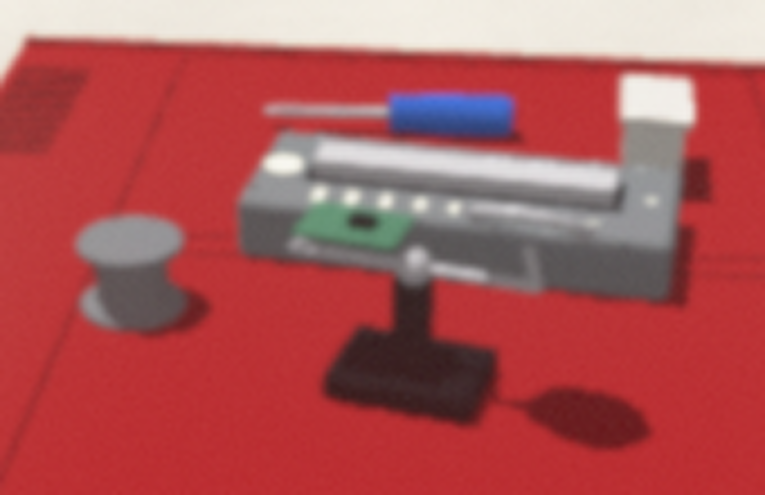

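In the side view, the bar ends project where I expect: crop (587,177) for the small end and (340,153) for the large end. I'll shut the fingers and swing over with the jaws along the bar, which keeps the gripper body well away from the holder. That is a roll of -83°, going via (450,250) so the arm stays in reach.

```bash
python3 -m handwheel '[{"travel":[25,-30,0],"roll":-5},{"travel":[50,-60,0],"roll":-10},{"travel":[75,-90,0],"roll":-15},{"travel":[100,-120,0],"roll":-20},{"travel":[125,-155,0],"roll":-25},{"travel":[150,-185,0],"roll":-30},{"travel":[175,-215,0],"roll":-35},{"travel":[200,-245,0],"roll":-40}]' 1
```

```text
t: 0.95
eef_pos: [363.1, 357.2, 214.7]
tcp_rot: [1.375, 1.571, 0.41]
ft_force: [0.4, -0.5, -0.3]
opening: 0.387
```

```bash
python3 -m handwheel '[{"travel":[15,-40,0],"roll":-5},{"travel":[30,-80,0],"roll":-10},{"travel":[45,-120,0],"roll":-15},{"travel":[60,-160,0],"roll":-20},{"travel":[75,-200,0],"roll":-25},{"travel":[85,-240,0],"roll":-30},{"travel":[90,-280,0],"roll":-35},{"travel":[95,-320,0],"roll":-43}]'
python3 -m handwheel '[{"travel":[0,-40,0],"roll":0},{"travel":[0,-80,0],"roll":0},{"travel":[0,-120,0],"roll":0},{"travel":[0,-160,0],"roll":0},{"travel":[0,-180,-20],"roll":0},{"travel":[0,-190,-40],"roll":0},{"travel":[0,-195,-60],"roll":0},{"travel":[0,-196,-80],"roll":0}]'
python3 -m handwheel '[{"travel":[0,0,-20],"roll":0},{"travel":[0,0,-35],"roll":0},{"travel":[0,0,-40],"roll":0},{"travel":[0,0,-40],"roll":0}]'
python3 - <<'E'
from h import *
from scipy.spatial.transform import Rotation as R
for n in("side","wrist","top"): cv2.imwrite(f"pics/{n}1.png",optics.read_camera(n)[:,:,::-1])
s=env.state();M=R.from_euler('xyz',s['tcp_rot']).as_matrix();print(M.round(3),np.degrees(np.arctan2(M[1,1],M[0,1])));print(s)
E
```

```text
t: 1.75
eef_pos: [457.3, 36.9, 214.6]
tcp_rot: [-0.753, 1.571, -2.468]
ft_force: [0.5, 0.1, -0.1]
opening: 0.005
t: 2.55
eef_pos: [457.2, -158.2, 133.8]
tcp_rot: [1.191, 1.571, -0.521]
ft_force: [0.0, 0.3, -0.3]
opening: -0.0
t: 2.95
eef_pos: [457.2, -157.3, 94.3]
tcp_rot: [-1.909, 1.57, 2.662]
ft_force: [0.0, -0.5, 0.5]
opening: 0.006
[[ 0.001  0.99  -0.14 ]
 [-0.001 -0.14  -0.99 ]
 [-1.     0.001  0.   ]] -8.050306375815968
{'t': 3.1, 'joints': array([-4.68144513e-01,  4.67911211e-01,  2.02333073e+00,  1.30661641e-05,
        6.49108710e-01, -3.27650334e-01]), 'qvel': array([-0.00025437, -0.00322192,  0.00070049,  0.0010484 , -0.00467507,
        0.00029026]), 'tau': array([-3.64547339e-02, -4.92943168e+01, -1.59033304e+01,  3.95834225e-02,
        6.02608058e-02, -1.12809175e-04]), 'eef_pos': array([ 457.68399294, -157.5728831 ,   95.36168848]), 'tcp_rot': array([ 1.24951557,  1.5695543 , -0.46178534]), 'ft_force': array([ 0.38211865, -0.02475894, -0.56127093]), 'moment': array([-0.09433558,  0.07480286, -0.05818443]), 'opening': 0.008454477313308685}
```

View pics/wrist1.png

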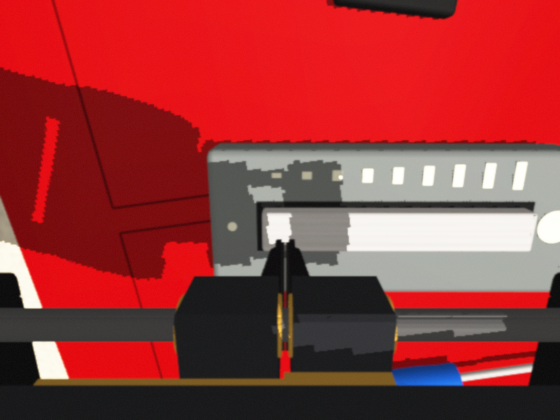

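View pics/side1.png

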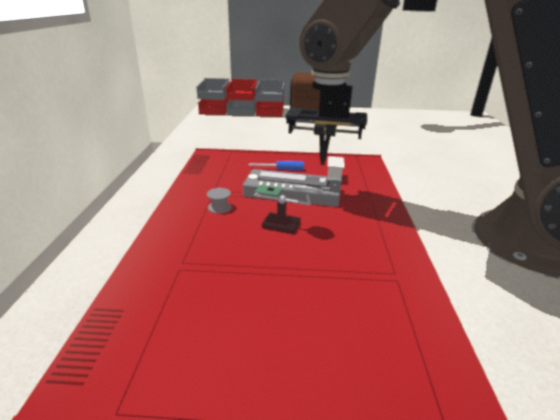

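```bash
python3 - <<'E'
from h import *
im=cv2.imread("pics/wrist1.png");P=optics.camera_params("wrist")
s=env.state();print("tcp px",proj(P,s['eef_pos']))
for p in [(457.8,-158,51),(596.5,-177.6,51),(631.5,-182.5,39),(422.8,-153.1,39)]:print(p,proj(P,p).round(1))
hsv=cv2.cvtColor(im,cv2.COLOR_BGR2HSV)
m=((hsv[...,1]<70)&(hsv[...,2]>150)).astype(np.uint8)
n,l,st,ce=cv2.connectedComponentsWithStats(m)
for i in range(1,n):
    if st[i,4]>30: print(st[i],ce[i].round(2),ray(P,*ce[i],39).round(1),ray(P,*ce[i],51).round(1))
E
```

```text
tcp px [287.76062736 261.26426884]
(457.8, -158, 51) [287.4 230.7]
(596.5, -177.6, 51) [512.3 230.7]
(631.5, -182.5, 39) [555.4 224. ]
(422.8, -153.1, 39) [233.2 224.2]
[  211   153   349   138 28826] [442.27 218.46] [ 558.3 -168.3   39. ] [ 553.4 -163.4   51. ]
[272 173   9   5  43] [276.19 175.  ] [ 455.4 -124.6   39. ] [ 456.1 -122.    51. ]
[302 172  10   7  64] [306.36 174.95] [ 474.2 -127.2   39. ] [ 473.8 -124.5   51. ]
[248 185  37  17 442] [265.98 193.27] [ 447.3 -135.4   39. ] [ 448.3 -132.3   51. ]
[   0  200   41  109 1630] [ 15.41 262.75] [ 272.4 -159.7   39. ] [ 282.7 -155.3   51. ]
[265 212  28  33 751] [278.48 226.58] [ 451.9 -158.9   39. ] [ 452.7 -154.5   51. ]
[228 223   9   8  53] [231.79 226.28] [ 421.6 -154.4   39. ] [ 424.1 -150.3   51. ]
[217 257  49  19 560] [242.34 268.64] [ 423.2 -185.5   39. ] [ 425.5 -179.7   51. ]
[ 32 341  36  38 964] [ 48.48 360.21] [ 269.2 -238.7   39. ] [ 279.7 -230.1   51. ]
[461 365  71  16 441] [496.3  372.77] [ 596.  -296.4   39. ] [ 589.2 -284.8   51. ]
```

The wrist view puts the small dot at (232,226) and the bar's left end at column 264, agreeing with the top-view estimate to about 1.3 mm. The tool is over small_end, so I descend, slowly near the surface.

```bash
python3 -m handwheel '[{"travel":[0.5,-0.8,-12],"roll":0},{"travel":[0.5,-0.8,-24],"roll":0},{"travel":[0.5,-0.8,-32],"roll":0},{"travel":[0.5,-0.8,-36],"roll":0},{"travel":[0.5,-0.8,-38],"roll":0},{"travel":[0.5,-0.8,-40],"roll":0},{"travel":[0.5,-0.8,-40],"roll":0}]'
cat > rd.py <<'E'
from h import *
F=[];Z=[]
for i in range(6):
    optics.read_camera("top");s=env.state();F.append(s['ft_force']);Z.append(s['eef_pos'])
print(s['t'],np.mean(F,0).round(2),np.std(F,0).round(2),np.mean(Z,0).round(2),np.std(Z,0).round(2))
E
python3 rd.py
```

```text
t: 3.8
eef_pos: [457.9, -158.3, 54.7]
tcp_rot: [1.43, 1.571, -0.282]
ft_force: [1.0, 0.5, 0.4]
opening: 0.005
4.1 [-0.39 -0.24  0.11] [0.39 0.36 0.61] [ 457.95 -158.29   54.86] [0.02 0.01 0.03]
```

```bash
python3 -m handwheel '[{"travel":[0,0,-1.5],"roll":0},{"travel":[0,0,-3],"roll":0},{"travel":[0,0,-4],"roll":0},{"travel":[0,0,-5],"roll":0},{"travel":[0,0,-5],"roll":0}]'
python3 rd.py
```

```text
t: 4.6
eef_pos: [457.8, -158.2, 49.6]
tcp_rot: [2.735, 1.571, 1.023]
ft_force: [-0.5, -0.7, 2.2]
opening: 0.002
4.9 [0.04 0.26 2.33] [0.33 0.34 0.4 ] [ 457.84 -158.24   49.7 ] [0.01 0.01 0.02]
```

At z=49.7 the force is 2.3 N, so the bar is pressed about 1.4 mm and its top is at about 51.1, as expected. I'll add 1.6 mm to make it about 3 mm.

```bash
python3 -m handwheel '[{"travel":[0,0,-0.8],"roll":0},{"travel":[0,0,-1.6],"roll":0},{"travel":[0,0,-1.6],"roll":0}]'
python3 rd.py
```

```text
t: 5.2
eef_pos: [457.9, -158.2, 48.0]
tcp_rot: [1.341, 1.571, -0.37]
ft_force: [-0.2, 0.2, 4.3]
opening: 0.007
5.5 [-0.68  0.27  3.71] [0.55 0.28 0.52] [ 457.85 -158.24   48.08] [0.01 0.01 0.02]
```

The press is 3.7 N, about 3 mm. Now I stroke in 5 mm rows, (4.95,-0.70) each, checking z and force after every call.

```bash
python3 -m handwheel '[{"travel":[2.5,-0.35,0],"roll":0},{"travel":[6.5,-0.9,0],"roll":0},{"travel":[11,-1.55,0],"roll":0},{"travel":[16,-2.25,0],"roll":0},{"travel":[21,-2.95,0],"roll":0},{"travel":[26,-3.65,0],"roll":0},{"travel":[31,-4.35,0],"roll":0},{"travel":[35,-4.95,0],"roll":0}]'
python3 rd.py
```

```text
t: 6.3
eef_pos: [493.3, -163.2, 48.0]
tcp_rot: [1.559, 1.571, -0.152]
ft_force: [-3.3, 1.0, 4.4]
opening: 0.006
6.6 [2.03 1.19 4.11] [1.06 0.41 0.68] [ 493.8  -163.42   48.23] [0.07 0.02 0.08]
```

```bash
python3 -m handwheel '[{"travel":[4,-0.55,0],"roll":0},{"travel":[9,-1.25,0],"roll":0},{"travel":[14,-1.95,0],"roll":0},{"travel":[19,-2.65,0],"roll":0},{"travel":[24,-3.4,0],"roll":0},{"travel":[29,-4.1,0],"roll":0},{"travel":[34,-4.8,0],"roll":0},{"travel":[38,-5.35,0],"roll":0}]'
```

```text
t: 7.4
eef_pos: [531.3, -168.6, 48.0]
tcp_rot: [1.27, 1.571, -0.441]
ft_force: [-3.7, -0.0, 3.0]
opening: 0.004
```

```bash
python3 rd.py
```

```text
7.7 [1.77 0.9  3.24] [1.03 0.41 0.65] [ 531.78 -168.74   48.24] [0.05 0.02 0.11]
```

```bash
python3 -m handwheel '[{"travel":[4,-0.55,0],"roll":0},{"travel":[9,-1.25,0],"roll":0},{"travel":[14,-1.95,0],"roll":0},{"travel":[19,-2.65,0],"roll":0},{"travel":[24,-3.4,0],"roll":0},{"travel":[29,-4.1,0],"roll":0},{"travel":[34,-4.8,0],"roll":0},{"travel":[38,-5.35,0],"roll":0}]'
```

```text
t: 8.5
eef_pos: [569.3, -173.9, 48.0]
tcp_rot: [1.271, 1.571, -0.44]
ft_force: [-2.5, 0.7, 4.0]
opening: 0.002
```

```bash
python3 rd.py
```

```text
8.8 [2.43 0.74 3.52] [1.23 0.25 0.23] [ 569.77 -174.07   48.25] [0.04 0.02 0.11]
```

```bash
python3 -m handwheel '[{"travel":[4,-0.55,0],"roll":0},{"travel":[9,-1.25,0],"roll":0},{"travel":[14,-1.95,0],"roll":0},{"travel":[18.5,-2.6,0],"roll":0},{"travel":[22.5,-3.1,0],"roll":0},{"travel":[25.5,-3.5,0],"roll":0},{"travel":[27,-3.7,0],"roll":0},{"travel":[27,-3.7,0],"roll":0}]'
```

```text
t: 9.6
eef_pos: [596.2, -177.6, 48.1]
tcp_rot: [1.465, 1.57, -0.247]
ft_force: [-1.2, 0.7, 4.4]
opening: 0.004
```

```bash
python3 rd.py; python3 rd.py;python3 - <<'E'
from h import *
for n in("side","wrist","top"): cv2.imwrite(f"pics/{n}2.png",optics.read_camera(n)[:,:,::-1])
E
```

```text
9.9 [-0.33  0.46  3.95] [0.9  0.53 0.78] [ 596.19 -177.64   48.21] [0.02 0.02 0.04]
10.2 [1.34 0.74 3.81] [0.49 0.43 0.4 ] [ 596.16 -177.65   48.22] [0.   0.01 0.02]
```

View pics/wrist2.png

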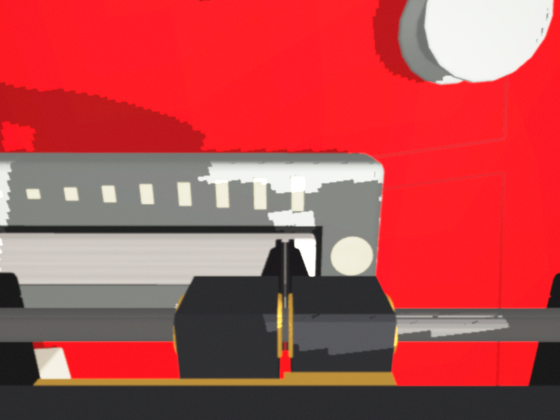

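View pics/side2.png

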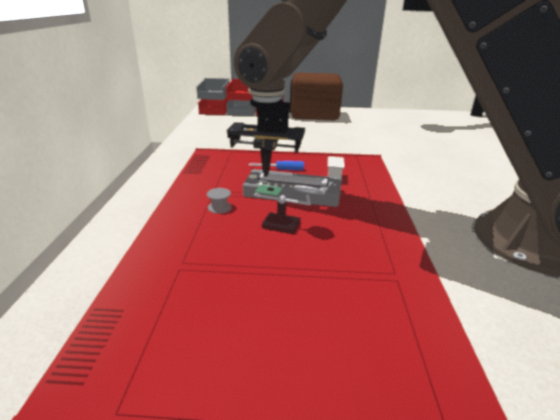

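In the wrist view the fingertips at (287,245) rest on the bar, about 15 mm in from its end at column 316 by the large dot (352,256). In the side view the holder, spool, stand and driver are unmoved. The force is steady at about 3.9 N, so I hand it in.

```bash
python3 - <<'E'
from cell import env, optics, job
print(job.job_done()); s=env.state(); print(s['t'],s['eef_pos'],s['ft_force'])
E
```

```text
the job is handed in; nothing more can be done
None
the job is handed in; nothing more can be done
```

I stroked the bar from the small-dot end to the large-dot end in one touch and handed the job in at about 10.4 s, with the fingertips still holding it down. No verdict is reported.

- **How it was done:** I shut the fingers and set the jaws along the bar. I touched down at small_end, at (457.8, -158.2), and pressed the bar about 3 mm. I then stroked to (596.2, -177.6), about 0.3 mm from my measured large_end. The stroke was four moves with short stops between them and no lift.
- **Pressing:** settled readings were z 48.1–48.25 mm and 3.2–4.1 N, which is about 2.5–3.5 mm of press, well short of the 8 mm stop. The last reading was 48.2 mm and 3.8 N.
- **Cross-checks:** the dot spacing came out at 210.8 mm against 210. The top and wrist views agreed on the small dot to about 1.3 mm, and first contact fitted a bar top at about 51 mm.
- **Surroundings:** by eye in the last side picture, the holder, spool, stand and driver looked unmoved. I did not re-measure them.
- **Disagreements:** force noise was about 0.5 N, and sideways force reached about 3.7 N while sliding. At the mid-stroke stops the tool settled about 0.9 mm ahead of its commanded position. I couldn't read the state after handing in.

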